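Put the stamp in the pail and hang the pail under the ware shelf

ROBOT

A 7-joint arm with a two-finger parallel gripper is mounted at the origin on the work surface. World frame = base frame: x ahead of the robot, y to its left, z up, the work surface at z = 0. Lengths are in m, angles in rad, forces in N, time in s.
With the tool pointing down it reaches from about 0.4 to 0.9 m from the base axis. Payload 5.5 kg.
Tool frame: the origin (TCP) lies at the centre of the arm's flange, where the gripper is bolted on; the fingertips stand manip.finger_overhang ahead of it and the grasp point (between the pads) lies 155 mm ahead of it (manip.finger_overhang is the distance from the TCP to the fingertips, in m); z points along the fingers, y is the line along which they close (so a half turn about z gives the same grasp; the last joint's range is limited). The gripper opens to 85 mm and grips with 20 to 120 N. Pads are 22 mm wide; open, the fingers measure 114 mm over their backs; the gripper's body (76 mm by 85 mm) begins 54 mm behind the grasp point. The pads swing forward as they close: fully open they stand 13 mm farther back than shut.
Start: joints at [1.462, 0.501, -0.427, 1.55, 0.221, 1.138, -0.21], TCP at [0.236, -0.606, 0.405] pointing down, gripper open.
Joint ranges: [-2.88, 2.88], [-0.31, 2.03], [-1.54, 1.56], [0.2, 2.42], [-1.41, 4.55], [0.19, 2.02], [-2.57, 2.57]. Speed limits (rad/s): [2.57, 2.57, 3.14, 3.14, 3.14, 3.14, 3.14].

INTERFACE

Orientations are given as a 3x3 rotation matrix whose columns are the frame's x, y, z axes.
In Python, from station import manip gives the robot as it stands.
- The arm moves only by the tool play_rows, never from a script. Its arguments are lists of equal length, an entry for each row: "xyz": the shift along the tool's x, y, z in mm, a list of three; "rot": the turn, a rotation vector about the tool's x, y, z in degrees, a list of three. A call has exactly 10 rows; each row shifts and turns the commanded pose from where the row before left it, along the tool's axes as they then stand; what a row does not reach is not made up. A row lasts 1/12 s, in which the tool goes at most 41.7 mm and 7.16 degrees, less where a joint would pass 70% of its speed; a pose out of reach is approached as far as the arm can. A call is refused whole if a number of a shift passes 41.7 or a number of a turn 7.16, either way. A call with a gripper value outside its range is refused whole. "fingers" is the finger opening in mm, from 0 to 85.4, set as the call begins (left out, the last holds). The fingers move at their own pace and stop on an object; "force" is the grip in N (left out, the last holds). Time passes only in rows, so rows that do not move let the fingers close, or fill a call up. It gives the time, the measured TCP pose, the force, the opening and the grip force at its end, in the units of the state.
- manip.get_state(): the state, without advancing time (a new reading comes with each control period).
- manip.grab_frame(name): name is "side" or "top" or "wrist"; returns a dict with "frame" (480x640x3 uint8, blue, green, red), "intrinsics" (3x3 intrinsics, pixels), "dist_coeffs" ([k1, k2, p1, p2, k3] as OpenCV has them; the pictures are not rectified), "xyz" and "attitude" of the camera in the world. Camera axes: x right, y down, z forward; pixel columns grow to the right and rows downward; lengths in m; the calibration is good to about 2 mm. A picture is of the moment at which its call begins. There is no depth.
- manip.job_done(): hands the job in; it is judged then, once.
The state is a dict: "time": time; "qpos": joint angles; "joint_velocities": joint speeds; "effort": joint torques, N m; "tool_pos": TCP position; "ee_rot": TCP orientation; "force": force on the tool from outside, world axes, zero at the start; "moment": the same for the moment, N m; "gripper_width": finger opening in m; "grip_force": force on a finger pad.
Only numpy, scipy, OpenCV 4.12 (cv2) and the standard library are available. Lean on these libraries where they do the work, as an engineer would, in place of code of your own. Each camera call takes 0.05 s, during which the arm holds its last target. There are 200 camera calls.

TASK

Put the round wooden stamp into the small metal pail where it stands, then hang the pail by the middle of its handle on the cup hook under the little shelf, keeping the pail upright with the stamp inside. Leave the square stamp and everything else on the table where it is.

Things in the scene. Friction and masses are not known exactly. Their poses are not given: they have to be found in the camera images.
- pail: Small round open metal pail, about 0.26 kg, loose. Diameter 90 mm at foot, 110 at rim; 65 high, wall 3, floor 4. Rigid steel handle over the mouth, 8 mm round bar: uprights at x = +-55, level straight top bar along the pail's x from -47 to +47 mm, centre line 130 mm above the underside. It does not swing; its ends are alike. Origin: centre of underside, z up.
- bail_mid (a point): Middle of the pail handle's top bar, on the bar's centre line, 130 mm above the pail's origin; axes as the pail's.
- rack: Fixed slatted wooden shelf on two legs; place and yaw vary. Origin on the table straight under the hook; its -x faces the robot within 0.15 rad. Slats along y, y +-135 mm, underside 310 mm up, top 328: front slat x -18 to -7, then a gap to x = 28 through which the hook is seen, then slats to x = 96. Two fixed pots on it (to 410). Legs 24 mm square at x = 90, y = +-120 mm. Open in front.
- cup_hook: Steel cup hook, 8 mm wire, under the shelf, 18 mm behind its front edge. Origin: top of the level bottom wire, mid-trough, where a hung bar rests: 200 mm above the table. Axes as the rack's; it lies in its y-z plane. Shank up to the shelf at y = +30 mm; free end upturned at y = -30, top 20 mm above origin. It opens to -y (robot's right): a bar along x comes in there over the free end, then down.
- round_stamp: Round turned wooden stamp standing upright on its head, 75 mm tall, about 35 g: foot 24 mm diameter, waist 16 mm (22 to 30 mm up), straight handle 20 mm diameter from 38 to 71 mm up. Origin: centre of the underside, z along its axis up to the handle end.
- stamp_mid (a point): Middle of the round stamp, on its axis, 37.5 mm from its foot.
- square_stamp: Square wooden stamp standing near the round one, same wood and height: foot 26 mm square, handle 18 mm square, 75 mm tall. To be left. Origin: centre of the underside.
- mug: Terracotta mug, 76 mm diameter, 85 mm tall; bystander. Origin: centre of the underside.
- small_bowl: White bowl, 90 mm diameter, 45 mm tall; bystander. Origin: centre of the underside.
- brush: Brush lying on the table; bystander. Origin on the underside, x along its length.
- glaze_jar: Jar, 60 mm diameter, 85 mm tall; bystander. Origin: centre of the underside.
- turning_disc: Flat dark wooden disc, 90 mm diameter, 14 mm thick; bystander. Origin: centre of the underside.
- wood_rib: Flat pale wooden throwing rib, 90 x 45 x 9 mm; bystander. Origin: centre of the underside.
There are look-alikes about, which are no part of the job. Several things have the shape of the pail; the one meant has the colours described above.

How it is judged:
By the outcome, as a careful person would: the job done as asked, in the order asked, and still so for the second after the job is handed in, with the robot touching nothing.
It also fails if it takes over 58 s, if anything falls off the work surface, if the arm or the gripper's body presses on something with over 40 N, if the wrist force passes 120 N, or if a joint passes its speed limit or range.

## Working session

There is one attempt and no reset: what is moved stays moved. The work goes in short steps, Python scripts to look and compute and a tool call to move; the robot and the scene stay as the last step left them, time stands still between calls to the robot, and variables do not carry over. Pictures are saved under pics/ and viewed, at most 10 in all, crops included, and the job is handed in when it is done.

Besides the shell and the picture viewer there is one more tool, called after "Request:" as a command line: name --argument value ..., lists and objects as JSON in quotes. play_rows: Moves the arm, as the interface text tells. Its arguments: {"type":"object","properties":{"xyz":{"type":"array"},"rot":{"type":"array"},"fingers":{"type":"number"},"force":{"type":"number"}},"required":["xyz","rot"]}

```bash
mkdir -p pics; cat > h.py <<'E'
import numpy as np, cv2
from station import manip
def grab(n):
    f=manip.grab_frame(n); np.save(f'pics/{n}.npy',f,allow_pickle=True); return f
def load(n): return np.load(f'pics/{n}.npy',allow_pickle=True).item()
def ray(f,uv):
    p=cv2.undistortPoints(np.array([[uv]],float),np.array(f['intrinsics']),np.array(f['dist_coeffs'])).ravel()
    d=np.array(f['attitude'])@np.array([p[0],p[1],1]); return np.array(f['xyz']),d/np.linalg.norm(d)
def onz(f,uv,z):
    o,d=ray(f,uv); return o+d*(z-o[2])/d[2]
def two(f,a,g,b):
    o,d=ray(f,a);p,e=ray(g,b)
    s=np.linalg.lstsq(np.c_[d,-e],p-o,rcond=None)[0]
    x,y=o+d*s[0],p+e*s[1]; return (x+y)/2,np.linalg.norm(x-y)
def proj(f,P):
    R=np.array(f['attitude']); 
    return cv2.projectPoints(np.array(P,float).reshape(-1,3),cv2.Rodrigues(R.T)[0],-R.T@np.array(f['xyz']),np.array(f['intrinsics']),np.array(f['dist_coeffs']))[0].reshape(-1,2)
E
python3 - <<'E'
from h import *
np.set_printoptions(precision=4,suppress=True)
for n in['side','top']:
    f=grab(n);cv2.imwrite(f'pics/{n}1.png',f['frame']);print(n,f['xyz'],np.array(f['attitude']).tolist(),f['intrinsics'],f['dist_coeffs'])
s=manip.get_state();print(s,manip.finger_overhang)
E
```

```text
side [0.1284 0.7121 0.8979] [[-0.8430615726407411, -0.3793701073087541, 0.3812158265563814], [-0.5377357674150994, 0.5822728929310167, -0.6097528373039681], [0.009350357159750715, -0.7190525709837144, -0.6948927766085181]] [[559.7525   0.     325.1535]
 [  0.     559.7525 246.1741]
 [  0.       0.       1.    ]] [0.0031 0.     0.     0.     0.    ]
top [0.3409 0.0111 1.3762] [[-0.012788301392699868, -0.988882762810084, 0.1481463491436237], [-0.9997065725439064, 0.01569272871147255, 0.018452833877298968], [-0.020572509812964906, -0.1478668985360926, -0.9887932808010541]] [[596.617    0.     315.5574]
 [  0.     596.617  236.6656]
 [  0.       0.       1.    ]] [0.0142 0.     0.     0.     0.    ]
{'time': 0.1, 'qpos': array([ 1.4622,  0.5018, -0.4268,  1.5513,  0.2208,  1.1383, -0.2103]), 'joint_velocities': array([-0.001 , -0.0023, -0.0018, -0.0026,  0.0006,  0.0007,  0.0011]), 'effort': array([ -0.0112, -57.0811,  -5.8387, -28.1746,   0.0105,   0.0055,
         0.    ]), 'tool_pos': array([ 0.236 , -0.6053,  0.4038]), 'ee_rot': array([[ 0.9316,  0.3634, -0.0006],
       [ 0.3634, -0.9316,  0.0016],
       [ 0.    , -0.0017, -1.    ]]), 'force': array([ 0.1502, -0.222 , -0.8558]), 'moment': array([ 0.0318,  0.0223, -0.0178]), 'grip_force': 0.0, 'gripper_width': 0.08541414385497291} 0.1734
```

View pics/side1.png

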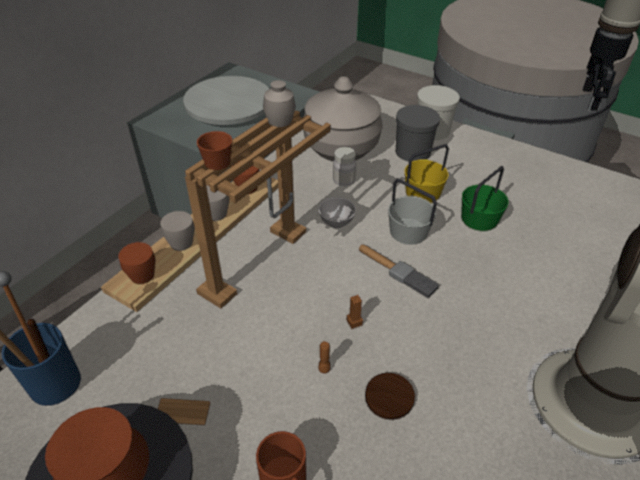

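View pics/top1.png

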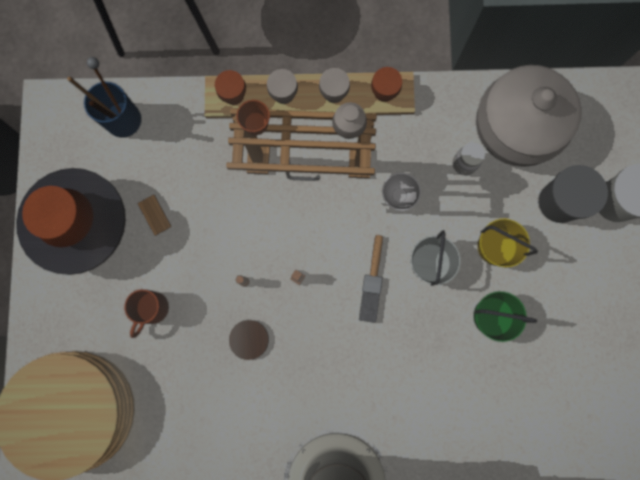

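Side view: pails are grey metal (410,220), yellow (425,180) and green (483,207), with a dark grey bin at (415,130). Stamps are at (325,357), apparently round, and (355,310), apparently square; the hook is at about (280,205). In the top view the same things are at: grey pail (437,258), yellow (505,243), green (500,316), stamps (242,281) and (298,277). I choose the grey pail and the stamp at (325,357), and check both in one crop.

```bash
python3 - <<'E'
from h import *
a=load('side')['frame'];b=load('top')['frame']
r=lambda i,x,y,w,h:cv2.resize(i[y:y+h,x:x+w],(400,300),interpolation=cv2.INTER_CUBIC)
def g(i): return np.clip(i.astype(float)*1.5,0,255).astype(np.uint8)
m=np.vstack([np.hstack([r(a,300,285,120,90),r(a,370,165,100,75)]),np.hstack([r(b,220,150,160,120),r(b,395,220,80,60)])])
cv2.imwrite('pics/crop1.png',g(m))
E
```

```text
(no output)
```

View pics/crop1.png

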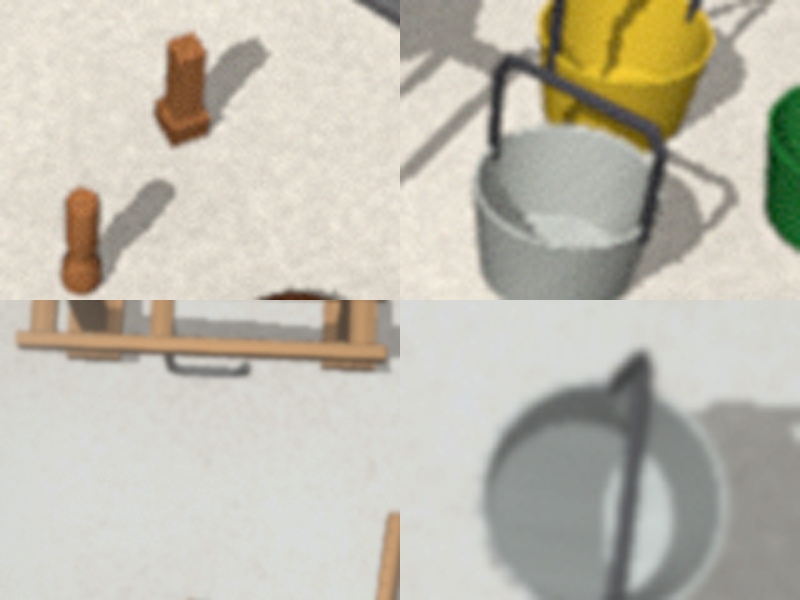

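Confirmed: the stamp at side (325,357) is round, and the square one at (355,310) has a square foot. The metal pail is the grey one, with its handle bar running from about side (397,180) to (435,199). The hook's bottom wire is visible in the top view at (288–319,178), with its free end on the right.

```bash
python3 - <<'E'
from h import *
np.set_printoptions(precision=4,suppress=True)
S,T=load('side'),load('top')
def blob(f,x,y,w,h,fn):
    i=f['frame'][y:y+h,x:x+w].astype(int); m=fn(i).astype(np.uint8)
    n,l,st,c=cv2.connectedComponentsWithStats(m); k=1+np.argmax(st[1:,4]); 
    ys,xs=np.where(l==k); return np.c_[xs+x,ys+y].astype(float)
br=lambda i:i[...,2]-i[...,0]>35
for nm,bs,bt in [('round',(312,332,28,48),(228,268,28,26)),('sq',(340,288,30,45),(286,264,26,26))]:
    a=blob(S,*bs,br);b=blob(T,*bt,br);print(nm,len(a),len(b),a.min(0),a.max(0),b.min(0),b.max(0))
    print(' mid',two(S,a.mean(0),T,b.mean(0)))
    top=a[a[:,1]<a[:,1].min()+6].mean(0);print(' topend side@.073',onz(S,top,.073),'foot',onz(S,[a[a[:,1]>a[:,1].max()-5].mean(0)[0],a[:,1].max()],0.0))
    print(' foot est top view: ',b[:,1].min(),b[:,1].max(), onz(T,b.mean(0),.0375))
dk=lambda i:i.max(-1)<75
b=blob(T,405,222,70,75,dk);print('bar top',len(b),b.min(0),b.max(0))
# fit line of bar in top: points in central rows
for r in range(228,292,6):
    q=b[b[:,1]==r]; print(r,q[:,0].min() if len(q) else None,q[:,0].max() if len(q) else None,end='; ')
a=blob(S,380,170,70,60,dk);print('\nbar side',len(a),a.min(0),a.max(0))
for c in range(388,442,5):
    q=a[a[:,0]==c]; print(c,q[:,1].min() if len(q) else None,q[:,1].max() if len(q) else None,end='; ')
# shelf slat
for p in[(226,166),(374.8,170.8)]: print('\nslat',onz(T,p,.328))
for p in[(290,178.4),(304,178.6),(317,178.6)]: print('hookT',onz(T,p,.2))
# bowl rim ellipse of pail in top
i=T['frame'][225:300,400:475];print()
cv2.imwrite('pics/crop2.png',np.hstack([cv2.resize(np.clip(x*1.6,0,255).astype(np.uint8),(400,480),interpolation=cv2.INTER_CUBIC) for x in (S['frame'][160:232,250:310].astype(float),S['frame'][165:245,380:447].astype(float))]))
E
```

```text
round 279 20 [319. 341.] [329. 372.] [238. 277.] [242. 281.]
 mid (array([0.4456, 0.2073, 0.0397]), np.float64(0.003631061462520309))
 topend side@.073 [0.4465 0.2023 0.073 ] foot [0.441  0.2116 0.    ]
 foot est top view:  277.0 281.0 [0.4475 0.2083 0.0375]
sq 355 33 [347. 295.] [362. 327.] [293. 272.] [299. 278.]
 mid (array([0.4539, 0.0807, 0.0346]), np.float64(0.0036071288320478683))
 topend side@.073 [0.454  0.0781 0.073 ] foot [0.4454 0.0888 0.    ]
 foot est top view:  272.0 278.0 [0.4553 0.0812 0.0375]
bar top 319 [415. 231.] [444. 284.]
228 None None; 234 439.0 444.0; 240 425.0 444.0; 246 418.0 444.0; 252 440.0 442.0; 258 440.0 441.0; 264 439.0 440.0; 270 438.0 440.0; 276 437.0 439.0; 282 431.0 440.0; 288 None None; 
bar side 451 [390. 170.] [444. 229.]
388 None None; 393 182.0 213.0; 398 179.0 182.0; 403 181.0 183.0; 408 170.0 186.0; 413 186.0 193.0; 418 189.0 193.0; 423 191.0 195.0; 428 193.0 229.0; 433 196.0 221.0; 438 196.0 197.0; 
slat [0.6301 0.1914 0.328 ]

slat [ 0.6162 -0.0777  0.328 ]
hookT [0.6372 0.0832 0.2   ]
hookT [0.6363 0.0549 0.2   ]
hookT [0.6358 0.0286 0.2   ]
```

View pics/crop2.png

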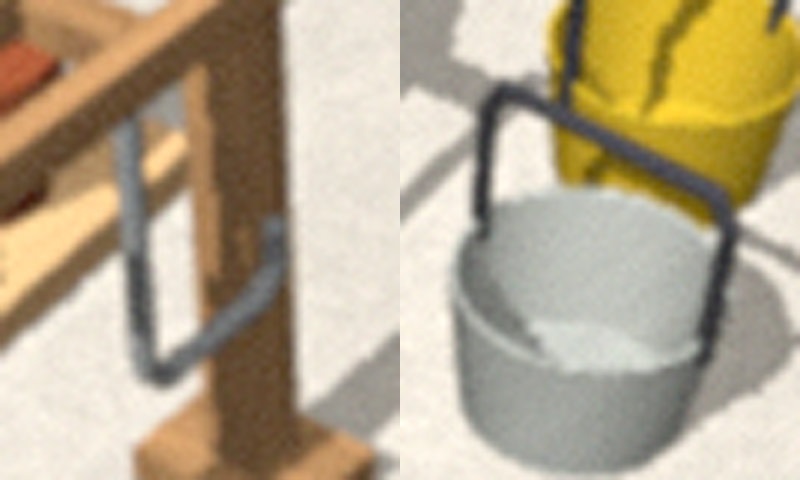

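The crop shows the hook's bend at side (272.5,216), its free-end bend at (291,200), and the pail bar's ends at side (397,180) and (435,199). The slat measures 269 mm against 270 given, so the rack pose is good. Next, the pail pose.

```bash
python3 - <<'E'
from h import *
np.set_printoptions(precision=4,suppress=True)
S,T=load('side'),load('top')
e1,e2=onz(S,(396.75,180.5),.130),onz(S,(434.9,199.2),.130)
print('side ends',e1,e2,np.linalg.norm(e1-e2),(e1+e2)/2, np.degrees(np.arctan2(e1[1]-e2[1],e1[0]-e2[0])))
for r in [(443,234),(441,252),(440.5,258),(439.5,264),(439,270),(438,276)]: print('top',onz(T,r,.130))
i=T['frame'].astype(int)
t1=onz(T,(443.5,231.5),.13);print(t1)
print('hook side',onz(S,(272.5,215.8),.196),onz(S,(291.2,200.5),.196))
hx=np.array([.636,.056,.196]);ry=np.array([.052,.9987,0])
print(proj(S,[hx+.03*ry,hx-.03*ry]),proj(T,[hx+.03*ry,hx-.03*ry]))
# extents of grey pail rim in top image
g=cv2.GaussianBlur(T['frame'],(3,3),0)[225:300,400:480]
print(g[258-225,:, 1]); print(g[:,30,1])
E
```

```text
side ends [ 0.529 -0.229  0.13 ] [ 0.4291 -0.2151  0.13  ] 0.10086713458733311 [ 0.479  -0.2221  0.13  ] -7.934900823875007
top [ 0.529  -0.2338  0.13  ]
top [ 0.491 -0.228  0.13 ]
top [ 0.4783 -0.2264  0.13  ]
top [ 0.4658 -0.2237  0.13  ]
top [ 0.4532 -0.2222  0.13  ]
top [ 0.4408 -0.2195  0.13  ]
[ 0.5343 -0.2351  0.13  ]
hook side [0.6425 0.0808 0.196 ] [0.639  0.0236 0.196 ]
[[272.9871 218.2436]
 [292.4181 201.9727]] [[288.7817 178.7319]
 [318.2908 179.7159]]
[144 145 144 145 145 145 144 143 142 140 134 120 105  98  99 100 101 101
 100 100 100 100 100 100 100  99  99  98  98  98  98  97  97  98 100 107
 116 120 109  87  70  69  88 112 128 134 134 129 119 106  97  93  92  92
  92  92  93  96 104 111 110 104 100  98  98  99  99  98  98  98  99  99
  99  99  99 100 101 101 100  97]
[144 144 144 144 144 144 144 145 144 143 138 125 102  81  71  68  68  69
  74  83  92  97  98  99  98  98  97  97  97  97  97  97  98  98  99  99
 100 100 100  99  99  98  98  98  99  99 100 100 100 101 101 101 101 100
  98  91  83  83  93 104 117 130 139 142 142 142 141 142 143 143 142 141
 141 140 139]
```

Request:
play_rows --xyz '[[38,-15,0],[38,-15,0],[38,-15,0],[38,-15,0],[38,-15,0],[38,-15,0],[38,-15,0],[38,-15,0],[0,-40,0],[0,-40,0]]' --rot '[[0,0,0],[0,0,0],[0,0,0],[0,0,0],[0,0,0],[0,0,0],[0,0,0],[0,0,0],[0,0,0],[0,0,0]]'

```text
time: 0.93
tool_pos: [0.4485, -0.3061, 0.4033]
ee_rot: [[0.93, 0.367, 0.0], [0.367, -0.93, 0.003], [0.001, -0.003, -1.0]]
force: [-0.2, 1.0, 1.5]
gripper_width: 0.0856
grip_force: 0.0
```

Request:
play_rows --xyz '[[13,-35,0],[13,-35,0],[13,-35,0],[13,-35,0],[13,-35,0],[13,-35,0],[13,-35,0],[13,-35,0],[13,-35,0],[13,-35,0]]' --rot '[[0,0,0],[0,0,0],[0,0,0],[0,0,0],[0,0,0],[0,0,0],[0,0,0],[0,0,0],[0,0,0],[0,0,0]]'

```text
time: 1.77
tool_pos: [0.44, 0.0662, 0.4047]
ee_rot: [[0.932, 0.363, 0.0], [0.363, -0.932, -0.001], [-0.0, 0.001, -1.0]]
force: [0.8, -0.6, 0.1]
gripper_width: 0.0857
grip_force: 0.0
```

Request:
play_rows --xyz '[[14,-34,10],[14,-34,10],[14,-34,10],[8,-20,10],[0,0,10],[0,0,0],[0,0,0],[0,0,0],[0,0,0],[0,0,0]]' --rot '[[0,0,0],[0,0,0],[0,0,0],[0,0,0],[0,0,0],[0,0,0],[0,0,0],[0,0,0],[0,0,0],[0,0,0]]'

```text
time: 2.6
tool_pos: [0.4435, 0.1953, 0.3553]
ee_rot: [[0.932, 0.361, 0.001], [0.361, -0.932, -0.0], [0.001, 0.001, -1.0]]
force: [-0.7, 0.2, 0.8]
gripper_width: 0.0852
grip_force: 0.0
```

```bash
python3 - <<'E'
from h import *
np.set_printoptions(precision=4,suppress=True)
f=grab('wrist');cv2.imwrite('pics/w1.png',f['frame']);s=manip.get_state()
print(s['tool_pos'],s['ee_rot'],s['qpos'],f['xyz'],f['attitude'])
R=s['ee_rot'];print('cam in tool',R.T@(np.array(f['xyz'])-s['tool_pos']))
print(proj(f,[[.446,.207,.0],[.446,.207,.075]]))
E
```

```text
[0.4434 0.1954 0.3552] [[ 0.9324  0.3615  0.0012]
 [ 0.3615 -0.9324 -0.0003]
 [ 0.001   0.0007 -1.    ]] [ 0.246   0.3438 -0.8432  1.9953  0.3189  0.9366 -1.9611] [0.5092 0.2213 0.3262] [[ 0.3595 -0.8965 -0.259 ]
 [-0.9331 -0.3453 -0.1002]
 [ 0.0004  0.2777 -0.9607]]
cam in tool [ 0.0707 -0.0004  0.0291]
[[315.8749 206.3693]
 [313.0286 226.6576]]
```

View pics/w1.png

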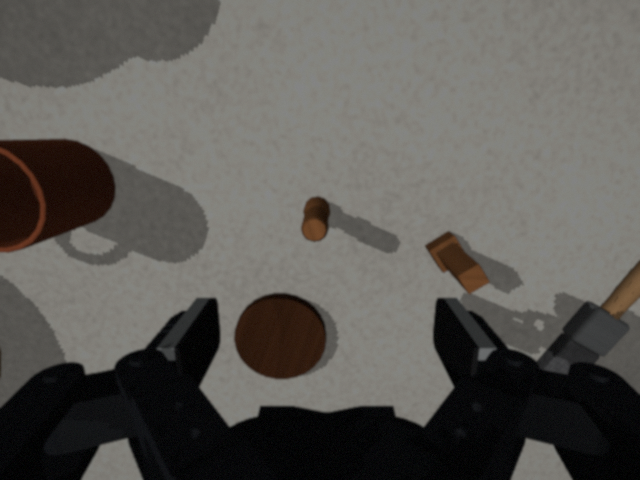

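The wrist view shows the round stamp standing with its top at about (313.5,230) and foot at about (317,207). The disc is at (281,336), the square stamp at (455,262) and the mug on the left.

```bash
python3 - <<'E'
from h import *
np.set_printoptions(precision=4,suppress=True)
f=load('wrist');i=f['frame'][185:250,295:340].astype(int);m=(i[...,2]-i[...,0]>25)
for r in range(0,65,4):
    x=np.where(m[r])[0]; print(r+185,(x.min()+295,x.max()+295) if len(x) else None,end=' ')
print()
for p,z in(((313.5,230.5),.075),((316.5,206),.0)): 
    P=onz(f,p,z);s=manip.get_state();print(P,s['ee_rot'].T@(P-s['tool_pos'])*1000)
E
```

```text
185 None 189 None 193 None 197 None 201 (np.int64(308), np.int64(323)) 205 (np.int64(306), np.int64(323)) 209 (np.int64(304), np.int64(323)) 213 (np.int64(304), np.int64(321)) 217 (np.int64(305), np.int64(320)) 221 (np.int64(303), np.int64(325)) 225 (np.int64(302), np.int64(325)) 229 (np.int64(302), np.int64(326)) 233 (np.int64(303), np.int64(325)) 237 (np.int64(306), np.int64(323)) 241 None 245 None 249 None 
[0.4435 0.2057 0.075 ] [  3.496   -9.7421 280.2424]
[0.4465 0.2066 0.    ] [  6.6126  -9.5261 355.2457]
```

Request:
play_rows --xyz '[[5,-9.6,0],[0,0,15],[0,0,15],[0,0,15],[0,0,15],[0,0,15],[0,0,15],[0,0,15],[0,0,15],[0,0,15]]' --rot '[[0,0,0],[0,0,-6.7],[0,0,-6.7],[0,0,-6.7],[0,0,-6.7],[0,0,-6.7],[0,0,-6.7],[0,0,-6.7],[0,0,-6.7],[0,0,-6.7]]'

```text
time: 3.48
tool_pos: [0.4445, 0.2078, 0.2192]
ee_rot: [[0.141, 0.99, 0.001], [0.99, -0.141, 0.001], [0.001, 0.001, -1.0]]
force: [-0.1, -1.0, 0.0]
gripper_width: 0.0853
grip_force: 0.0
```

Request:
play_rows --xyz '[[0,0,0],[0,0,0],[0,0,0],[0,0,0],[0,0,0],[0,0,0],[0,0,0],[0,0,0],[0,0,0],[0,0,0]]' --rot '[[0,0,0],[0,0,0],[0,0,0],[0,0,0],[0,0,0],[0,0,0],[0,0,0],[0,0,0],[0,0,0],[0,0,0]]' --fingers 5 --force 30

```text
time: 4.32
tool_pos: [0.4446, 0.2075, 0.2207]
ee_rot: [[0.146, 0.989, 0.002], [0.989, -0.146, 0.0], [0.001, 0.002, -1.0]]
force: [-0.5, -0.6, 6.1]
gripper_width: 0.0185
grip_force: 29.5
```

Request:
play_rows --xyz '[[0,0,-25],[0,0,-35],[0,0,-35],[0,0,-35],[-15,4,0],[-33,8,0],[-33,8,0],[-33,8,0],[-33,8,0],[-33,8,0]]' --rot '[[0,0,0],[0,0,0],[0,0,0],[0,0,0],[0,0,0],[0,0,0],[0,0,0],[0,0,0],[0,0,0],[0,0,0]]'

```text
time: 5.15
tool_pos: [0.461, 0.021, 0.3499]
ee_rot: [[0.146, 0.989, 0.0], [0.989, -0.146, -0.001], [-0.001, 0.0, -1.0]]
force: [1.4, -0.2, -0.0]
gripper_width: 0.0187
grip_force: 29.7
```

Request:
play_rows --xyz '[[-33,8,0],[-33,8,0],[-33,8,0],[-33,8,0],[-33,8,0],[-33,8,0],[-17,4,0],[0,0,0],[0,0,0],[0,0,0]]' --rot '[[0,0,0],[0,0,0],[0,0,0],[0,0,0],[0,0,0],[0,0,0],[0,0,0],[0,0,0],[0,0,0],[0,0,0]]'

```text
time: 5.98
tool_pos: [0.4812, -0.1966, 0.3497]
ee_rot: [[0.145, 0.989, -0.0], [0.989, -0.145, 0.001], [0.001, -0.0, -1.0]]
force: [-0.6, -0.2, -0.7]
gripper_width: 0.0192
grip_force: 29.7
```

```bash
python3 - <<'E'
from h import *
np.set_printoptions(precision=4,suppress=True)
f=grab('wrist');g=grab('side');cv2.imwrite('pics/w2.png',np.hstack([cv2.resize(f['frame'],(500,375)),cv2.resize(g['frame'][100:250,340:460],(300,375))]));s=manip.get_state()
print(s['tool_pos'],s['ee_rot'],s['gripper_width'],s['force'])
c=np.array([.48,-.224,0]);b=np.array([.989,-.148,0])
print(proj(f,[c+[0,0,.13]-.047*b,c+[0,0,.13]+.047*b,c+[0,0,.065],[s['tool_pos'][0],s['tool_pos'][1],s['tool_pos'][2]-.219]]))
E
```

```text
[ 0.4814 -0.196   0.3499] [[ 0.1435  0.9897  0.    ]
 [ 0.9897 -0.1435  0.0001]
 [ 0.0001 -0.     -1.    ]] 0.018948374725473064 [ 0.299   0.3497 -0.1699]
[[251.1985 309.6851]
 [412.8138 309.8486]
 [330.7088 269.4093]
 [327.38   265.1795]]
```

View pics/w2.png

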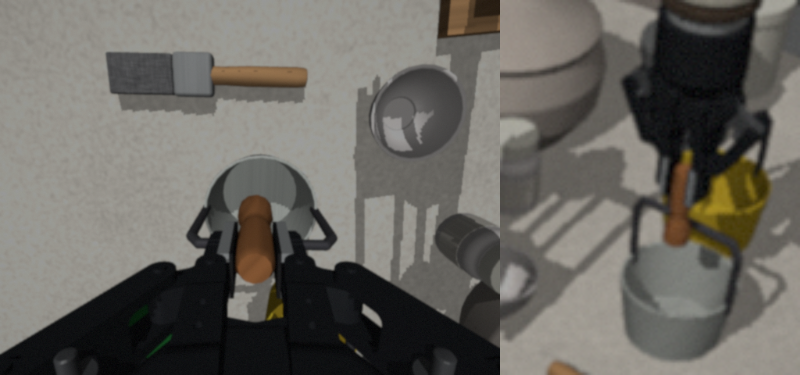

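The wrist view shows the stamp upright in the fingers over the +y half of the pail, with the bar at about row 308 from x=250 to 420. That is within 2 mm of prediction. The brush and bowl are clear.

Request:
play_rows --xyz '[[-3,2,15],[0,0,15],[0,0,15],[0,0,15],[0,0,15],[0,0,12],[0,0,10],[0,0,8],[0,0,0],[0,0,0]]' --rot '[[0,0,0],[0,0,0],[0,0,0],[0,0,0],[0,0,0],[0,0,0],[0,0,0],[0,0,0],[0,0,0],[0,0,0]]'

```text
time: 6.92
tool_pos: [0.483, -0.2008, 0.2444]
ee_rot: [[0.146, 0.989, -0.0], [0.989, -0.146, 0.0], [0.0, -0.0, -1.0]]
force: [1.1, -0.2, -0.9]
gripper_width: 0.0188
grip_force: 29.7
```

Request:
play_rows --xyz '[[0,0,0],[0,0,0],[0,0,0],[0,0,0],[0,0,0],[0,0,0],[0,0,-15],[0,0,-35],[0,0,-35],[0,0,-35]]' --rot '[[0,0,0],[0,0,0],[0,0,0],[0,0,0],[0,0,0],[0,0,0],[0,0,0],[0,0,0],[0,0,0],[0,0,0]]' --fingers 38

```text
time: 7.75
tool_pos: [0.4826, -0.2006, 0.3658]
ee_rot: [[0.145, 0.989, -0.001], [0.989, -0.145, 0.001], [0.001, -0.001, -1.0]]
force: [0.7, -1.3, 0.3]
gripper_width: 0.038
grip_force: 0.0
```

```bash
python3 - <<'E'
from h import *
np.set_printoptions(precision=4,suppress=True)
f=grab('wrist');g=grab('side');cv2.imwrite('pics/w3.png',np.hstack([cv2.resize(f['frame'],(500,375)),cv2.resize(g['frame'][100:250,340:460],(300,375))]));s=manip.get_state()
print(s['tool_pos'],s['ee_rot'],s['gripper_width'],s['force'])
c=np.array([.4825,-.2245,0]);b=np.array([.989,-.148,0])
print(proj(f,[c+[0,0,.13]-.047*b,c+[0,0,.13]+.047*b,c+[0,0,.065]]))
E
```

```text
[ 0.4853 -0.2007  0.37  ] [[ 0.1457  0.9893  0.0081]
 [ 0.9893 -0.1457 -0.0039]
 [-0.0026  0.0086 -1.    ]] 0.03767114728151563 [ 0.5072 -0.2412 -0.2028]
[[257.2578 292.3929]
 [408.4875 292.5881]
 [331.5105 257.9364]]
```

View pics/w3.png

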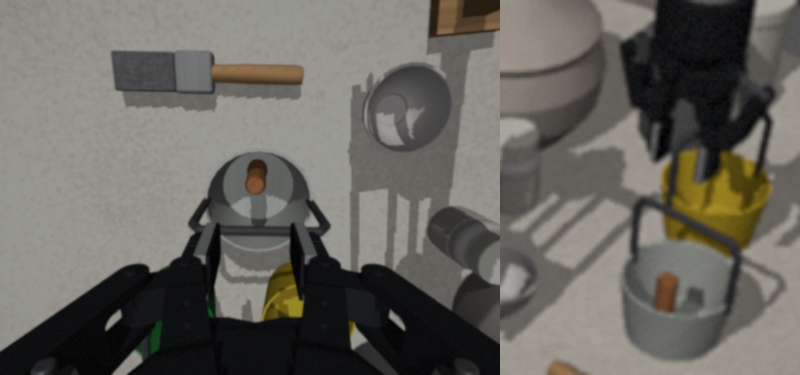

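The stamp now stands inside the pail (side view) and the pail has not moved. Next I turn the gripper 90° and tilt it to take the bar near its robot-side end.

Request:
play_rows --xyz '[[0,0,0],[0,0,0],[0,0,0],[0,0,0],[0,0,0],[0,0,0],[0,0,0],[0,0,0],[0,0,0],[0,0,0]]' --rot '[[0,0,7.1],[0,0,7.1],[0,0,7.1],[0,0,7.1],[0,0,7.1],[0,0,7.1],[0,0,7.1],[0,0,7.1],[0,0,7.1],[0,0,7.1]]'

```text
time: 8.68
tool_pos: [0.4827, -0.2009, 0.3644]
ee_rot: [[0.984, 0.178, -0.001], [0.178, -0.984, 0.0], [-0.001, -0.0, -1.0]]
force: [0.4, 0.2, -0.1]
gripper_width: 0.0378
grip_force: 0.0
```

Request:
play_rows --xyz '[[0,0,0],[0,0,0],[0,0,0],[-33,0,0],[-33,0,0],[-33,0,0],[-15,0,0],[0,0,0],[0,0,0],[0,0,0]]' --rot '[[0,0,7.1],[0,0,7.1],[0,0,4.8],[0,0,0],[0,7,0],[0,7,0],[0,7,0],[0,7,0],[0,7,0],[0,0,0]]'

```text
time: 9.52
tool_pos: [0.3716, -0.1812, 0.3565]
ee_rot: [[0.86, -0.137, 0.491], [-0.127, -0.99, -0.055], [0.494, -0.015, -0.869]]
force: [-0.5, 0.2, 0.1]
gripper_width: 0.038
grip_force: 0.0
```

```bash
cat > goal.py <<'E'
from h import *
from scipy.spatial.transform import Rotation as Ro
np.set_printoptions(precision=4,suppress=True)
def goal(P,head,tilt,L=.155):
    h,t=np.radians(head),np.radians(tilt);b=np.array([np.cos(h),np.sin(h),0]);u=np.array([0,0,1.])
    z=np.sin(t)*b-np.cos(t)*u; x=np.cos(t)*b+np.sin(t)*u; R=np.c_[x,np.cross(z,x),z]
    s=manip.get_state(); T=np.array(P)-L*z
    print('at',s['tool_pos'],'q',s['qpos'],'to',T,'\nshift mm',s['ee_rot'].T@(T-s['tool_pos'])*1000,'rot deg',np.degrees(Ro.from_matrix(s['ee_rot'].T@R).as_rotvec()),'w',s['gripper_width'],'F',s['force'])
E
python3 - <<'E'
from goal import *
goal([.4499,-.2196,.130],-8.5,35)
E
```

```text
at [ 0.3716 -0.1812  0.3565] q [ 1.3791  0.0237 -0.9057  2.3444 -0.5043  0.3348 -0.7938] to [ 0.362  -0.2065  0.257 ] 
shift mm [-54.1737  27.7983  83.1993] rot deg [-1.0493  5.4108  0.0423] w 0.0379900267719653 F [-0.4598  0.1743  0.1098]
```

```bash
python3 - <<'E'
from goal import *
goal([.4499,-.2196,.160],-8.5,28.5)
goal([.4499,-.2196,.130],-8.5,28.5)
E
```

```text
at [ 0.3716 -0.1812  0.3565] q [ 1.3791  0.0237 -0.9057  2.3444 -0.5043  0.3348 -0.7938] to [ 0.3768 -0.2087  0.2962] 
shift mm [-21.7978  27.3619  56.4529] rot deg [-1.0448 -1.089   0.1016] w 0.0379900267719653 F [-0.4598  0.1743  0.1098]
at [ 0.3716 -0.1812  0.3565] q [ 1.3791  0.0237 -0.9057  2.3444 -0.5043  0.3348 -0.7938] to [ 0.3768 -0.2087  0.2662] 
shift mm [-36.6114  27.8143  82.5364] rot deg [-1.0448 -1.089   0.1016] w 0.0379900267719653 F [-0.4598  0.1743  0.1098]
```

Request:
play_rows --xyz '[[0,9,0],[0,9,0],[0,9.4,0],[-3,0,8],[-3,0,8],[-4,0,8],[-4,0,8],[-4,0,12],[-4,0,12],[0,0,0]]' --rot '[[-1,-1,0],[0,0,0],[0,0,0],[0,0,0],[0,0,0],[0,0,0],[0,0,0],[0,0,0],[0,0,0],[0,0,0]]'

```text
time: 10.35
tool_pos: [0.3752, -0.209, 0.3018]
ee_rot: [[0.873, -0.141, 0.466], [-0.128, -0.99, -0.06], [0.47, -0.007, -0.882]]
force: [0.4, -0.1, 0.7]
gripper_width: 0.0377
grip_force: 0.0
```

```bash
python3 - <<'E'
from goal import *
goal([.4499,-.2196,.130],-8.5,28.5)
f=grab('wrist');g=grab('side');cv2.imwrite('pics/w4.png',np.hstack([cv2.resize(f['frame'],(500,375)),cv2.resize(g['frame'][100:250,340:460],(300,375))]));s=manip.get_state()
c=np.array([.4825,-.2245,0.13]);b=np.array([.989,-.148,0]);print(proj(f,[c-.047*b,c-.033*b,c,c+.047*b])/1.28)
E
```

```text
at [ 0.3752 -0.209   0.3018] q [ 1.0897  0.1839 -0.6019  2.3533 -0.4045  0.1957 -0.8143] to [ 0.3768 -0.2087  0.2662] 
shift mm [-15.4213  -0.3334  32.1544] rot deg [-0.5317  0.4449  0.1667] w 0.03772222065226474 F [ 0.4144 -0.0678  0.6648]
[[257.4831 270.7695]
 [257.561  247.3097]
 [257.735  194.9506]
 [257.962  126.7656]]
```

View pics/w4.png

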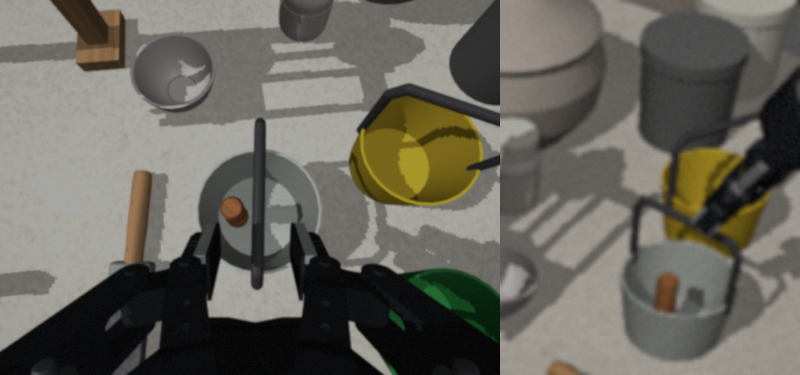

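The wrist view shows the bar vertical at x≈259, rows 120–285, centred between the fingers, with the stamp in the pail at (233,210). Joint 6 is near its limit, so I ease the tilt to 23° for the grasp.

```bash
python3 - <<'E'
from goal import *
goal([.4469,-.2192,.130],-8.5,23,.157)
E
```

```text
at [ 0.3758 -0.2084  0.3034] q [ 1.1009  0.1818 -0.6158  2.3525 -0.3947  0.1957 -0.8243] to [ 0.3862 -0.2101  0.2745] 
shift mm [-4.3708  0.443  30.415 ] rot deg [-0.4819 -5.2066  0.3043] w 0.03786491289321867 F [-0.1401 -0.3868  1.1359]
```

Request:
play_rows --xyz '[[0,0.4,0],[0,0,0],[0,0,0],[-1,0,6],[-1,0,6],[-1,0,6],[-1,0,6],[0,0,6],[0,0,0],[0,0,0]]' --rot '[[-0.5,-2,0.3],[0,-2,0],[0,-1.2,0],[0,0,0],[0,0,0],[0,0,0],[0,0,0],[0,0,0],[0,0,0],[0,0,0]]'

```text
time: 11.28
tool_pos: [0.3828, -0.2106, 0.2738]
ee_rot: [[0.91, -0.15, 0.386], [-0.138, -0.989, -0.059], [0.391, 0.0, -0.921]]
force: [0.1, -0.4, -0.3]
gripper_width: 0.0379
grip_force: 0.0
```

```bash
python3 - <<'E'
from goal import *
goal([.4469,-.2192,.130],-8.5,23,.157)
E
```

```text
at [ 0.3828 -0.2106  0.2738] q [ 0.8637  0.2465 -0.3992  2.33   -0.1789  0.2074 -1.06  ] to [ 0.3862 -0.2101  0.2745] 
shift mm [ 3.3297 -0.9994  0.6028] rot deg [ 0.0618  0.0027 -0.1368] w 0.03792236389092141 F [ 0.1488 -0.3774 -0.3185]
```

Request:
play_rows --xyz '[[3,-0.8,0.6],[0,0,0],[0,0,0],[0,0,0],[0,0,0],[0,0,0],[0,0,0],[0,0,0],[0,0,0],[0,0,0]]' --rot '[[0,0,0],[0,0,0],[0,0,0],[0,0,0],[0,0,0],[0,0,0],[0,0,0],[0,0,0],[0,0,0],[0,0,0]]' --fingers 0 --force 110

```text
time: 12.12
tool_pos: [0.3864, -0.2105, 0.2756]
ee_rot: [[0.909, -0.15, 0.388], [-0.138, -0.989, -0.061], [0.393, 0.002, -0.92]]
force: [-2.1, 1.4, 5.4]
gripper_width: 0.0042
grip_force: 108.0
```

```bash
python3 - <<'E'
from goal import *
goal([.4469,-.2192,.130],-8.5,23,.157)
s=manip.get_state();print(s['ee_rot'],s['grip_force'])
E
```

```text
at [ 0.3864 -0.2105  0.2756] q [ 0.8515  0.2456 -0.3917  2.324  -0.1739  0.2099 -1.0698] to [ 0.3862 -0.2101  0.2745] 
shift mm [-0.6299 -0.3492  0.9378] rot deg [ 0.1489 -0.1423 -0.1002] w 0.00417334954565747 F [-2.0887  1.3566  5.3869]
[[ 0.9092 -0.1504  0.3883]
 [-0.1376 -0.9886 -0.0607]
 [ 0.393   0.0017 -0.9195]] 108.016347438097
```

Request:
play_rows --xyz '[[2,0,-4.6],[4,0,-9.2],[8,0,-18.4],[8,0,-18.4],[8,0,-18.4],[8,0,-18.4],[6,0,-13.8],[0,0,0],[0,0,0],[0,0,0]]' --rot '[[0,0,0],[0,0,0],[0,0,0],[0,0,0],[0,0,0],[0,0,0],[0,0,0],[0,0,0],[0,0,0],[0,0,0]]'

```text
time: 12.95
tool_pos: [0.3859, -0.21, 0.384]
ee_rot: [[0.911, -0.15, 0.385], [-0.138, -0.989, -0.058], [0.389, -0.0, -0.921]]
force: [-0.7, 0.4, -3.6]
gripper_width: 0.0041
grip_force: 108.0
```

```bash
python3 - <<'E'
from goal import *
h=np.radians(-3);b=np.array([np.cos(h),np.sin(h),0])
goal(np.array([.633,-.019,.242])-.036*b,-3,23,.157)
f=grab('wrist');g=grab('side');cv2.imwrite('pics/w5.png',np.hstack([cv2.resize(f['frame'],(400,300)),cv2.resize(g['frame'][80:260,300:540],(400,300))]));s=manip.get_state()
E
```

```text
at [ 0.3859 -0.21    0.384 ] q [ 0.9102  0.0258 -0.4203  2.2294 -0.2422  0.5228 -1.0419] to [ 0.5358 -0.0139  0.3865] 
shift mm [ 110.3742 -216.4163   43.8599] rot deg [ 2.2003  0.1032 -5.1986] w 0.004070488517149399 F [-0.7477  0.4413 -3.5563]
```

View pics/w5.png

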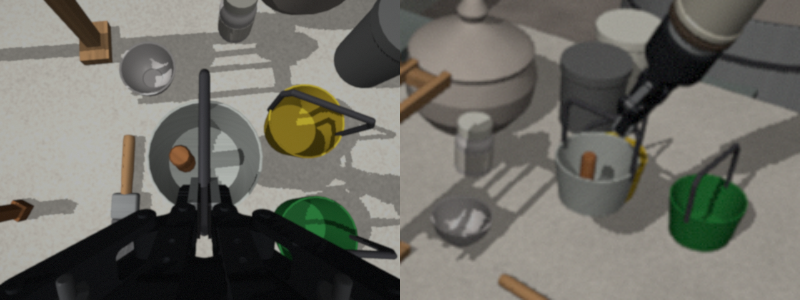

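The pail is lifted upright with the stamp inside (wrist view (182,158)), and the force change of −3.6 N fits its weight. Now to a point short of the hook's open side.

Request:
play_rows --xyz '[[0,0,0],[0,0,0],[5,-8,2],[10,-15.6,4],[12.4,-19.6,5],[12.4,-19.6,5],[12.4,-19.6,5],[12.4,-19.6,5],[12.4,-19.6,5],[12.4,-19.6,5]]' --rot '[[1.1,0,-2.6],[1.1,0,-2.6],[0,0,0],[0,0,0],[0,0,0],[0,0,0],[0,0,0],[0,0,0],[0,0,0],[0,0,0]]'

```text
time: 13.88
tool_pos: [0.4905, -0.0735, 0.3856]
ee_rot: [[0.92, -0.053, 0.389], [-0.048, -0.999, -0.021], [0.389, 0.0, -0.921]]
force: [0.5, -0.9, -3.3]
gripper_width: 0.0048
grip_force: 107.8
```

Request:
play_rows --xyz '[[12.4,-19.6,5],[12.4,-19.6,5],[10,-15.6,4],[5,-8,2],[0,0,0],[0,0,0],[0,0,0],[0,0,0],[0,0,0],[0,0,0]]' --rot '[[0,0,0],[0,0,0],[0,0,0],[0,0,0],[0,0,0],[0,0,0],[0,0,0],[0,0,0],[0,0,0],[0,0,0]]'

```text
time: 14.72
tool_pos: [0.5363, -0.015, 0.3879]
ee_rot: [[0.919, -0.054, 0.391], [-0.049, -0.999, -0.023], [0.391, 0.002, -0.92]]
force: [-0.5, -0.2, -3.3]
gripper_width: 0.0043
grip_force: 108.0
```

```bash
python3 - <<'E'
from goal import *
h=np.radians(-3);b=np.array([np.cos(h),np.sin(h),0])
goal(np.array([.633,-.019,.242])-.036*b,-3,23,.157)
f=grab('wrist');g=grab('side');t=grab('top');r=lambda i,x,y,w,h:cv2.resize(i[y:y+h,x:x+w],(400,300),interpolation=cv2.INTER_CUBIC)
cv2.imwrite('pics/w6.png',np.clip(1.4*np.vstack([np.hstack([r(f['frame'],0,0,640,480),r(g['frame'],240,140,120,90)]),np.hstack([r(t['frame'],260,130,120,90),r(g['frame'],170,90,320,240)])]).astype(float),0,255).astype(np.uint8))
E
```

```text
at [ 0.5363 -0.015   0.3879] q [ 0.426   0.2096 -0.5135  2.0317  0.2884  0.5422 -1.9007] to [ 0.5358 -0.0139  0.3865] 
shift mm [-1.0254 -1.0234  1.0218] rot deg [ 0.1205 -0.0465 -0.059 ] w 0.004296702761874706 F [-0.4737 -0.2245 -3.3333]
```

View pics/w6.png

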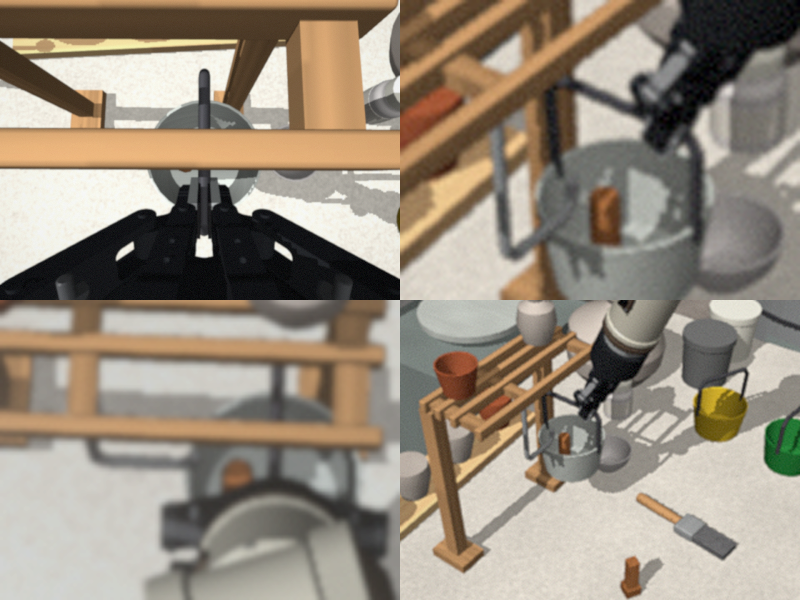

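The picture shows the pail upright to the right of the hook, with its bar visible at side (287,165)–(328,179), top (343,158) and the stamp inside. I use these same-camera differences to get the move to the hook.

```bash
python3 - <<'E'
from goal import *
S,T=load('side'),load('top')
e1,e2=onz(S,(287.4,164.6),.242),onz(S,(327.6,179),.242)
print('bar side',e1,e2,np.linalg.norm(e1-e2),(e1+e2)/2)
a,c=onz(S,(273,215.2),.196),onz(S,(291.5,201),.196)
print('hook side',a,c,(a+c)/2,np.linalg.norm(a-c))
print('bar top',onz(T,(343.1,158.5),.242),'hook top',onz(T,(304,178.6),.196))
E
```

```text
bar side [ 0.6761 -0.0188  0.242 ] [ 0.5843 -0.0229  0.242 ] 0.0918929858819201 [ 0.6302 -0.0208  0.242 ]
hook side [0.6428 0.0788 0.196 ] [0.6377 0.0246 0.196 ] [0.6402 0.0517 0.196 ] 0.05450105118301452
bar top [ 0.6647 -0.0237  0.242 ] hook top [0.6373 0.055  0.196 ]
```

Request:
play_rows --xyz '[[1,-4,0.4],[1,-8,0.4],[1,-10,0.4],[0,-11,0],[0,-11,0],[0,-11,0],[0,-10,0],[0,-7,0],[0,-3,0],[0,0,0]]' --rot '[[0,0,0],[0,0,0],[0,0,0],[0,0,0],[0,0,0],[0,0,0],[0,0,0],[0,0,0],[0,0,0],[0,0,0]]'

```text
time: 15.7
tool_pos: [0.5438, 0.0617, 0.388]
ee_rot: [[0.919, -0.051, 0.391], [-0.047, -0.999, -0.021], [0.392, 0.001, -0.92]]
force: [-0.1, 0.5, -3.0]
gripper_width: 0.0044
grip_force: 107.9
```

```bash
python3 - <<'E'
from goal import *
h=np.radians(-3);b=np.array([np.cos(h),np.sin(h),0])
goal(np.array([.640,.056,.206])-.036*b,-3,23,.157)
f=grab('wrist');T=grab('top')
# bar & hook seen in the slat gap, top view: dark pixels per row
i=T['frame'].astype(int)
for y in range(146,166,3):
    r=i[y,285:335]; print(y,[int(v) for v in r.max(-1)])
E
```

```text
at [0.5438 0.0617 0.388 ] q [ 0.2525  0.2311 -0.5049  2.0058  0.4051  0.5765 -2.1426] to [0.5428 0.0611 0.3505] 
shift mm [-15.5396   0.6452  34.0721] rot deg [ 0.014  -0.0672  0.0944] w 0.004350507626610433 F [-0.1091  0.4918 -3.0019]
146 [120, 116, 113, 106, 95, 85, 82, 81, 80, 81, 83, 83, 85, 85, 86, 88, 91, 91, 91, 92, 92, 94, 94, 95, 96, 97, 97, 97, 98, 97, 97, 98, 99, 101, 102, 104, 106, 107, 108, 111, 113, 115, 116, 116, 116, 117, 118, 119, 119, 120]
149 [132, 128, 124, 117, 116, 133, 144, 146, 146, 146, 145, 146, 146, 145, 142, 139, 132, 110, 77, 56, 50, 58, 86, 118, 132, 134, 134, 133, 131, 131, 131, 131, 131, 131, 129, 129, 129, 129, 129, 126, 121, 117, 116, 116, 117, 117, 114, 110, 107, 107]
152 [131, 127, 123, 119, 121, 137, 148, 151, 151, 151, 150, 150, 150, 150, 150, 149, 141, 119, 84, 59, 50, 52, 84, 124, 145, 150, 151, 150, 150, 151, 151, 150, 151, 150, 150, 150, 151, 151, 150, 151, 151, 151, 150, 151, 151, 151, 151, 150, 150, 150]
155 [131, 127, 124, 120, 121, 137, 146, 148, 149, 149, 148, 148, 147, 145, 142, 137, 124, 98, 68, 51, 47, 46, 60, 86, 108, 118, 122, 126, 133, 140, 146, 149, 150, 149, 148, 148, 149, 150, 151, 150, 150, 150, 150, 149, 150, 150, 150, 149, 150, 150]
158 [130, 126, 122, 114, 104, 110, 117, 122, 120, 115, 104, 94, 87, 81, 78, 75, 69, 61, 54, 51, 48, 50, 58, 66, 70, 73, 77, 79, 81, 81, 84, 90, 99, 108, 116, 120, 123, 127, 136, 141, 141, 141, 141, 140, 141, 141, 143, 147, 149, 149]
161 [130, 126, 120, 105, 91, 83, 80, 77, 73, 73, 72, 72, 71, 71, 72, 72, 69, 65, 62, 59, 55, 60, 66, 70, 71, 75, 79, 82, 83, 83, 82, 79, 73, 69, 68, 73, 82, 91, 99, 104, 107, 108, 107, 107, 106, 106, 107, 109, 111, 109]
164 [126, 125, 120, 113, 104, 100, 96, 95, 94, 94, 95, 94, 92, 89, 88, 88, 88, 86, 85, 83, 81, 81, 82, 80, 79, 80, 82, 85, 87, 88, 88, 88, 87, 85, 79, 74, 69, 68, 73, 88, 105, 109, 105, 104, 104, 104, 104, 104, 104, 103]
```

Request:
play_rows --xyz '[[-1,-2,2.4],[-2,0,4.7],[-2,0,4.7],[-2,0,4.7],[-2,0,4.7],[-2,0,4.7],[-1.2,0,2.8],[-0.8,0,1.9],[0,0,0],[0,0,0]]' --rot '[[0,0,0],[0,0,0],[0,0,0],[0,0,0],[0,0,0],[0,0,0],[0,0,0],[0,0,0],[0,0,0],[0,0,0]]'

```text
time: 16.63
tool_pos: [0.5439, 0.0627, 0.3546]
ee_rot: [[0.919, -0.052, 0.391], [-0.048, -0.999, -0.022], [0.392, 0.001, -0.92]]
force: [0.4, 0.7, -3.1]
gripper_width: 0.0044
grip_force: 107.9
```

Request:
play_rows --xyz '[[-0.4,0,0.9],[0,0,0],[-0.4,0,0.9],[0,0,0],[-0.4,0,0.9],[0,0,0],[0,0,0],[0,0,0],[0,0,0],[0,0,0]]' --rot '[[0,0,0],[0,0,0],[0,0,0],[0,0,0],[0,0,0],[0,0,0],[0,0,0],[0,0,0],[0,0,0],[0,0,0]]'

```text
time: 17.47
tool_pos: [0.5438, 0.0627, 0.3517]
ee_rot: [[0.919, -0.052, 0.391], [-0.048, -0.999, -0.022], [0.392, 0.001, -0.92]]
force: [-0.4, 0.1, -3.6]
gripper_width: 0.0043
grip_force: 107.9
```

Request:
play_rows --xyz '[[-0.4,0,0.9],[0,0,0],[-0.4,0,0.9],[0,0,0],[0,0,0],[0,0,0],[0,0,0],[0,0,0],[0,0,0],[0,0,0]]' --rot '[[0,0,0],[0,0,0],[0,0,0],[0,0,0],[0,0,0],[0,0,0],[0,0,0],[0,0,0],[0,0,0],[0,0,0]]'

```text
time: 18.3
tool_pos: [0.5439, 0.0627, 0.3498]
ee_rot: [[0.919, -0.053, 0.391], [-0.048, -0.999, -0.022], [0.392, 0.001, -0.92]]
force: [-0.6, -0.1, -0.7]
gripper_width: 0.0045
grip_force: 107.8
```

Request:
play_rows --xyz '[[-0.4,0,0.9],[0,0,0],[0,0,0],[0,0,0],[0,0,0],[0,0,0],[0,0,0],[0,0,0],[0,0,0],[0,0,0]]' --rot '[[0,0,0],[0,0,0],[0,0,0],[0,0,0],[0,0,0],[0,0,0],[0,0,0],[0,0,0],[0,0,0],[0,0,0]]'

```text
time: 19.13
tool_pos: [0.5439, 0.0626, 0.3489]
ee_rot: [[0.919, -0.053, 0.391], [-0.048, -0.999, -0.022], [0.392, 0.001, -0.92]]
force: [-2.8, -0.3, 5.2]
gripper_width: 0.0044
grip_force: 108.0
```

The bar rests on the hook: the weight is off the gripper. I relieve the small press and open the fingers.

Request:
play_rows --xyz '[[0.3,0,-0.7],[0,0,0],[0,0,0],[0,0,0],[0,0,0],[0,0,0],[0,0,0],[0,0,0],[0,0,0],[0,0,0]]' --rot '[[0,0,0],[0,0,0],[0,0,0],[0,0,0],[0,0,0],[0,0,0],[0,0,0],[0,0,0],[0,0,0],[0,0,0]]'

```text
time: 19.97
tool_pos: [0.5438, 0.0627, 0.3494]
ee_rot: [[0.919, -0.052, 0.391], [-0.048, -0.999, -0.022], [0.392, 0.001, -0.92]]
force: [0.2, -0.2, 0.4]
gripper_width: 0.004
grip_force: 108.6
```

Request:
play_rows --xyz '[[0,0,0],[0,0,0],[0,0,0],[0,0,0],[0,0,0],[0,0,0],[0,0,0],[0,0,0],[0,0,0],[0,0,0]]' --rot '[[0,0,0],[0,0,0],[0,0,0],[0,0,0],[0,0,0],[0,0,0],[0,0,0],[0,0,0],[0,0,0],[0,0,0]]' --fingers 34

```text
time: 20.8
tool_pos: [0.5438, 0.0627, 0.3495]
ee_rot: [[0.919, -0.052, 0.391], [-0.048, -0.999, -0.022], [0.392, 0.001, -0.92]]
force: [0.0, 0.8, -0.8]
gripper_width: 0.0339
grip_force: 0.0
```

```bash
python3 - <<'E'
from goal import *
s=manip.get_state();print(s['force'],s['gripper_width'],s['tool_pos'])
S=grab('side');i=S['frame'].astype(int)
m=(i.max(-1)<75).astype(np.uint8)
for y in range(160,216,2): print(y,''.join('#' if v else '.' for v in m[y,240:340]))
E
```

```text
[ 0.0142  0.7985 -0.753 ] 0.0338615454876582 [0.5438 0.0627 0.3495]
160 ...........#................................########......#############............................#
162 ........#####............................###########.....################.........................##
164 ......#######..........................#############.....#########...######......................###
166 ...#######..........................################....###########...#########.....................
168 ########.........................###################...##############...############...............#
170 #####.............#............#######....##########..#################....#########################
172 ##..............#...........########......##########..####################.....#####################
174 ..........................#######.........##########..########################....##################
176 .......................########...........##########..##############################################
178 ....................###########............#########...############################
[... 1207 characters left out ...]
#####......########...#####################...........................
204 .................#####........##############....#####################...............................
206 ...................###........###....########....####################...............................
208 ....................##........##........############################................................
210 ....................###........#........###########################.................................
212 ....................###...............############################..................................
214 ....#................###.........#.#......#######################...................................
```

Request:
play_rows --xyz '[[-1,0,-4],[-4,0,-10],[-8,0,-16],[-10,0,-20],[-12,0,-22],[-12,0,-22],[-12,0,-22],[-12,0,-22],[-6,0,-10],[0,0,0]]' --rot '[[0,0,0],[0,0,0],[0,0,0],[0,0,0],[0,0,0],[0,0,0],[0,0,0],[0,0,0],[0,0,0],[0,0,0]]'

```text
time: 21.68
tool_pos: [0.4135, 0.0702, 0.4577]
ee_rot: [[0.917, -0.052, 0.395], [-0.046, -0.999, -0.023], [0.396, 0.003, -0.918]]
force: [-0.1, -0.4, 0.5]
gripper_width: 0.0343
grip_force: 0.0
```

```bash
python3 - <<'E'
from goal import *
s=manip.get_state();print(s['force'],s['tool_pos'])
S=grab('side');T=grab('top');i=S['frame'].astype(int)
m=(i.max(-1)<62).astype(np.uint8);br=(i[...,2]-i[...,0]>35)
for y in range(190,262,2): print(y,''.join('#' if v else ('b' if w else '.') for v,w in zip(m[y,250:330],br[y,250:330])))
hx=np.array([.639,.054,.204]);b=np.array([.9986,-.052,0]);u=np.array([0,0,1])
print('expected bar ends, mid, rim near, floor',proj(S,[hx+.047*b,hx-.047*b,hx,hx-.055*b-.065*u,hx-.130*u]))
E
```

```text
[-0.0884 -0.386   0.4615] [0.4135 0.0702 0.4577]
190 .####.bbbbbbbbbbbb...........bbbb.#.#...b#......................................
192 ##bbbbbbbbbbbbbbbb...........bbbbb#.............................................
194 bbbbbbbbbbbbbbbbb............bbbb..bb.#.........................................
196 bbbbbbbbbbbb..#..............bbbb.#.bb.####.....................................
198 bbbbbbbbbb.#######...........bbbbb#.bb.####.....................................
200 bbbbbbbb.####.########........bbb.#.............................................
202 bbbbbbb.####.......######.....b.b...............................................
204 bbbbb...####........##############........#.....................................
206 bbbbb.....##........##......########...##.#.....................................
208 b.b.......##.........#.........###########......................................
210 ..........###....................###########....................................
212 ...........##....................#...########...................................
214 ...........##..............
[... 1454 characters left out ...]
..................#.........................
250 .....................................................#.##.......................
252 .......................................................##.......................
254 ......................................................###.......................
256 ......................................................##........................
258 ................................................................................
260 ...................................................#............................
expected bar ends, mid, rim near, floor [[263.2681 196.5914]
 [301.4571 215.1115]
 [282.02   205.6853]
 [305.3615 241.7296]
 [284.7732 253.599 ]]
```

The bar's ends are at side (263,198) and (301,217), against (263,197) and (301,215) expected. It is level and centred on the hook, and the stamp is still upright inside. The gripper is clear, so I hand in.

```bash
python3 -c "
from station import manip
print(manip.job_done())"
```

```text
the job is handed in; nothing more can be done
None
```

The round stamp is in the metal pail, and the pail hangs upright by the middle of its handle on the cup hook; the job was handed in at about 22 s with the gripper clear.

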